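# Set a pull-to-lock air regulator to its mark

## Robot

A 7-joint arm with a two-finger parallel gripper is mounted at the origin on the work surface. World frame = base frame: x ahead of the robot, y to its left, z up, the work surface at z = 0. Lengths are in m, angles in rad, forces in N, time in s.
With the tool pointing down it reaches from about 0.425 to 0.875 m from the base axis. Payload 9.9 kg.
Tool frame: the origin (TCP) lies on the mounting face of the last link; the fingertips stand 173 mm ahead of it and the grasp point (between the pads) lies 155 mm ahead of it (ctrl.hold_point_z is the distance from the TCP to the grasp point, in m); z points along the fingers, y is the direction in which the jaws open and shut (so a half turn about z gives the same grasp; the last joint's range is limited). The gripper opens to 85 mm and grips with 20 to 120 N. Pads are 22 mm wide; open, the fingers measure 114 mm over their backs; the gripper's body (76 mm by 85 mm) begins 54 mm behind the grasp point. The pads swing forward as they close: fully open they stand 13 mm farther back than shut.
Start: joints at [1.169, 0.576, 0.025, 1.437, -0.015, 1.129, -0.057], TCP at [0.211, -0.641, 0.405] pointing down, gripper open.
Joint ranges: [-2.76, 2.76], [-0.34, 2.15], [-1.52, 1.57], [0.19, 2.46], [-1.09, 4.23], [0.17, 1.99], [-2.82, 2.82]. Speed limits (rad/s): [2.22, 2.22, 3.01, 3.01, 3.14, 3.14, 3.14].

## Interface

Orientations are given as a rotation vector (axis times angle).
In Python, from station import ctrl gives the robot as it stands.
- The arm moves only by the tool drive_tool, never from a script. Its argument "commands" is a list of rows, each an object with "turn": the turn, a rotation vector about the tool's x, y, z scaled (see below), a list of three; "offset": the shift along the tool's x, y, z scaled (see below), a list of three; "fingers": the closure, from -1 (fully open) to 1 (shut). In form: [{"turn": [ax, ay, az], "offset": [tx, ty, tz], "fingers": fingers}, ...]. A call has 1 to 20 rows; each row shifts and turns the commanded pose from where the row before left it, along the tool's axes as they then stand; what a row does not reach is not made up. The controller multiplies each number of a shift by 0.25 m and each number of a turn by 90 degrees. A row lasts 1/10 s, in which the tool goes at most 50 mm and 8.59 degrees, less where a joint would pass 70% of its speed; a pose out of reach is approached as far as the arm can. A call with a number of a shift or a turn outside -1 to 1 is refused whole. A call with a gripper value outside its range is refused whole. The fingers move at their own pace and stop on an object; the grip force is fixed at half the most. Time passes only in rows, so rows that do not move let the fingers close. It gives the time, the measured TCP pose, the force and the opening at its end, in the units of the state.
- ctrl.state(): the state, without advancing time (a new reading comes with each control period).
- ctrl.read_camera(name): name is "scene" or "top" or "wrist"; returns a dict with "frame" (420x560x3 uint8, red, green, blue), "camera_matrix" (3x3 intrinsics, pixels), "world_to_cam" (4x4, takes a point from world to camera coordinates). Camera axes: x right, y down, z forward; pixel columns grow to the right and rows downward; lengths in m; the calibration is good to about 2 mm. The wrist camera is an equidistant fisheye: a pixel r from the principal point sees the ray r / f radians off the axis. A picture is of the moment at which its call begins. There is no depth.
- ctrl.job_done(): hands the job in, once; it reports no verdict.
Trained networks look in a picture, given as the dict that the camera call returned (one of the last four; its "shot" number tells which), for a name from the list of things; names that differ only in an ending like _2 or _b are one class to them, and where a whole thing is asked for, a point or a joint stands for the part that bears it (a point fixed in the world has none). Each returns a list of dicts, best first, with "conf" (0 to 1); they miss things now and then, are a little off and sometimes report something else, mostly with a low value. They report only what shows in the picture. A call takes as long as a camera call. They do not tell look-alikes from the thing itself.
- ctrl.silhouettes(query, picture): "region" (420x560 bool, what is visible of it) and "point" ([row, column] in pixels, amid what is visible of it).
The state is a dict: "clock": time; "joint_pos": joint angles; "qd": joint speeds; "effort": joint torques, N m; "tool_pos": TCP position; "tcp_rot": TCP orientation; "force": force on the tool from outside, world axes, zero at the start; "moment": the same for the moment, N m; "opening": finger opening in m.
Only numpy, scipy, OpenCV 4.12 (cv2) and the standard library are available. Lean on these libraries where they do the work, as an engineer would, in place of code of your own. Each camera call takes 0.05 s, during which the arm holds its last target.

## Task

Set the air for the tool presetter on the regulator with the blue knob: push the knob fully in to free it, turn it clockwise until its white pointer is in line with the yellow clip on the dial, then pull it straight out until it snaps into its locked position, with the pointer still on the clip, and let go. Leave the clip, the regulator with the black knob and the things lying and standing on the bench as they are.

Things in the scene. Friction and masses are not known exactly. Their poses are not given: they have to be found in the camera images.
- blue_regulator: The regulator with the blue knob, bolted down on a 120 x 130 mm steel flange: silver block, black bonnet, dark dial plate with white graduations (94 mm across, top 156 mm up), round knob on top with a vertical axis, so outward is straight up. Origin: on the knob's axis, at bench height; its -x axis is its front (brass plug). The front looks away from the robot, within 0.5 rad; its yaw and which side of the bench it stands on vary.
- black_regulator: An alike regulator with a black knob (out, top 222 mm up), at the other place; to be left alone. Origin: on its knob's axis, at bench height.
- blue_top (a point): Centre of the flat top of the blue knob: 222 mm above the bench when out, 212 mm when pushed in. The knob's grip is a fluted cylinder 54 mm across and 48 mm tall, free all round; at its foot a black skirt, 62 mm across, and the white pointer jut out, their tops 45 mm below the knob's top and moving with it.
- blue_pointer (a point): Tip of the white pointer on the blue knob's skirt, 38 mm from the knob's axis; it turns and lifts with the knob. A white line on the knob's top and side runs in the same direction.
- blue_mark (a point): The set mark: the point on the inner end of the yellow clip on the rim of the blue regulator's dial, 38 mm from the knob's axis, so the pointer tip lies right over it when the setting is right. The clip is 9 mm wide, its top 160 mm above the bench; it stays put unless it is knocked.
- blue_turn (a joint): Angle of the blue knob, rad, clockwise seen from above is positive (more pressure); 0 points to the front of the regulator; end stops at -2.36 and 2.36. About 0.12 Nm of friction; it stays where it is left. It is to be turned only when pushed in: out is its locked position.
- blue_clip (a joint): Angle of the yellow clip of the blue regulator, rad, on the same scale as blue_turn: the setting is right when blue_turn equals blue_clip. At the start the clip lies 0.45 to 1.4 rad clockwise of the pointer.
- blue_pull (a joint): How far the blue knob stands out, m: 0 fully in (free to turn), 0.010 fully out (locked), where it starts. It is over-centre: about 7 N pushes it in and 9 N pulls it out at the start of the stroke, less further on, and past half-way it goes to that end by itself and stays there.
- black_pointer (a point): Tip of the white pointer on the black knob's skirt, 38 mm from that knob's axis. The black regulator is otherwise the same as the blue one, and is not to be touched.
- endmill_holder_mid (a point): Steel collet chuck standing at the back of the bench, 63 mm across, 151 mm tall with its silver end mill; this point is on its axis 55 mm up.
- drill_holder_mid (a point): Steel collet chuck standing at the back of the bench, 63 mm across, 181 mm tall with its brass-coloured drill; this point is on its axis 55 mm up.
- hook_spanner: Dark steel hook spanner lying flat on the right near the robot, about 200 mm long, 7 mm thick; origin under it near its middle.
- caliper: Digital caliper lying flat on the right, 230 mm long, 14 mm thick; origin under its middle.
- steel_block: Ground steel block, 60 x 60 x 50 mm, on the left; origin under its centre.
- insert_case: Flat orange case, 120 x 75 x 22 mm, on the left near the robot; origin under its centre.
- screwdriver: Screwdriver with a red handle lying on the left towards the back, 190 mm long, handle 26 mm thick; origin under its middle.
There are look-alikes about, which are no part of the job. What is shaped like the blue_regulator but purple is not meant.

How it is judged:
On the way, in this order (a step that is already met when the one before it is completed fails the run):
1. the blue knob is pushed in (within 2 mm of fully in) before it is turned (its pointer tip still within 14 mm of where it started, 10 mm of that being the push) (value of joint blue_pull below 0.002 m and distance of blue_pointer from where it was at the start of the episode below 0.014 m), for 0.1 s.
2. with the knob still in, its pointer tip is brought within 5 mm of the clip's mark (about 7.5 degrees) (horizontal distance between blue_pointer and blue_mark below 0.005 m and value of joint blue_pull below 0.002 m), for 0.2 s.
3. the knob is pulled out (8 mm or more) with the pointer within 5 mm of the mark (horizontal distance between blue_pointer and blue_mark below 0.005 m and value of joint blue_pull above 0.008 m), for 0.2 s.
At the end, for the whole second after the job is handed in: The blue knob is out and locked (8 mm or more), at rest, its pointer tip within 5 mm (about 7.5 degrees) of the yellow clip's mark (all of step 3 and velocity of joint blue_turn between -0.05 and 0.05 rad/s); the robot touches nothing.
It fails at once if the yellow clip of the blue regulator is shifted by more than 4 mm (distance of blue_mark from where it was at the start of the episode above 0.004 m).
It fails at once if the black knob is turned or pushed (pointer moved by more than 5 mm) (distance of black_pointer from where it was at the start of the episode above 0.005 m).
It fails at once if a thing on the bench is shifted by more than 30 mm or knocked over (distance of any of endmill_holder_mid, drill_holder_mid, hook_spanner, caliper, steel_block, insert_case, screwdriver from where it was at the start of the episode above 0.03 m).
It also fails if it takes over 35 s, if anything falls off the work surface, if the arm or the gripper's body presses on something with over 40 N, if the wrist force passes 120 N, or if a joint passes its speed limit or range.

## Working session

There is one attempt and no reset: what is moved stays moved. The work goes in short steps, Python scripts to look and compute and a tool call to move; the robot and the scene stay as the last step left them, time stands still between calls to the robot, and variables do not carry over. Pictures are saved under pics/ and viewed, and the job is handed in when it is done.

Besides the shell and the picture viewer there is one more tool, called after "Call:" as a command line: name --argument value ..., lists and objects as JSON in quotes. drive_tool: Moves the arm, as the interface text tells. Shifts and turns lie within -1 to 1; 1 stands for 0.25 m of shift or 90 degrees of turn. Its arguments: {"type":"object","properties":{"commands":{"type":"array","items":{"type":"object","properties":{"turn":{"type":"array","items":{"type":"number","minimum":-1,"maximum":1}},"offset":{"type":"array","items":{"type":"number","minimum":-1,"maximum":1}},"fingers":{"type":"number"}}}}},"required":["commands"]}

```bash
ls; mkdir -p pics
cat > h.py <<'E'
import numpy as np, cv2
from station import ctrl
def save(p,name): cv2.imwrite('pics/'+name,cv2.cvtColor(p['frame'],cv2.COLOR_RGB2BGR))
def plane(p,uv,z):
    K=np.array(p['camera_matrix']);T=np.array(p['world_to_cam']);R=T[:3,:3];t=T[:3,3]
    d=R.T@np.linalg.inv(K)@np.array([uv[0],uv[1],1.]);c=-R.T@t
    return c+d*(z-c[2])/d[2]
def proj(p,X):
    K=np.array(p['camera_matrix']);T=np.array(p['world_to_cam'])
    x=T[:3,:3]@np.asarray(X,float)+T[:3,3];x=K@x;return x[:2]/x[2]
E
python3 - <<'E'
from h import *
s=ctrl.state();print({k:np.round(v,4) for k,v in s.items()})
for n in ('scene','top'):
    p=ctrl.read_camera(n);save(p,n+'0.png');print(p['camera_matrix'],np.round(p['world_to_cam'],3))
    for q in ('blue_regulator','blue_pointer','blue_clip'):
        for r in ctrl.silhouettes(q,p)[:4]: print(n,q,r['conf'],r['point'],r['region'].sum())
E
```

```text
pics
{'clock': np.float64(0.0), 'joint_pos': array([ 1.1692,  0.5765,  0.0248,  1.4379, -0.015 ,  1.1289, -0.0565]), 'qd': array([ 0.002 ,  0.    ,  0.0005,  0.0007,  0.0005, -0.0007, -0.0018]), 'effort': array([ 6.00000e-04, -7.65745e+01,  2.25050e+00, -2.85959e+01,
        1.52000e-02,  1.27000e-02, -1.00000e-04]), 'tool_pos': array([ 0.2109, -0.641 ,  0.4039]), 'tcp_rot': array([-3.1005e+00, -4.9690e-01,  5.0000e-04]), 'force': array([-0.1112,  0.5127,  0.4141]), 'moment': array([-0.0215, -0.0444, -0.0201]), 'opening': np.float64(0.0858)}
[[466.29893304   0.         275.35556078]
 [  0.         466.29893304 209.37056162]
 [  0.           0.           1.        ]] [[-0.563  0.826  0.008  0.332]
 [ 0.53   0.369 -0.764 -0.182]
 [-0.634 -0.426 -0.645  1.881]
 [ 0.     0.     0.     1.   ]]
scene blue_regulator 0.97 [198.8, 318.4] 1529
scene blue_regulator 0.92 [261.6, 321.0] 2478
scene blue_regulator 0.36 [225.5, 323.3] 501
scene blue_pointer 0.83 [224.4, 325.2] 507
scene blue_pointer 0.78 [177.4, 321.3] 373
scene blue_clip 0.21 [244.3, 391.2] 722
[[453.97547784   0.         280.46722491]
 [  0.         453.97547784 211.68303345]
 [  0.           0.           1.        ]] [[ 0.042 -0.999  0.005 -0.027]
 [-0.975 -0.042 -0.217  0.607]
 [ 0.217  0.004 -0.976  1.184]
 [ 0.     0.     0.     1.   ]]
top blue_regulator 0.97 [215.0, 221.9] 2081
top blue_regulator 0.63 [289.7, 262.7] 2127
top blue_pointer 0.67 [203.8, 212.9] 512
top blue_pointer 0.66 [284.6, 260.5] 528
top blue_clip 0.61 [223.8, 340.3] 2135
top blue_clip 0.3 [200.8, 213.5] 510
```

Run:
```python
from h import *
im=cv2.imread('pics/top0.png');cv2.imwrite('pics/top0c.png',cv2.resize(im[130:330,160:400],None,fx=3,fy=3,interpolation=cv2.INTER_CUBIC))
```

```text
(no output)
```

View pics/scene0.png

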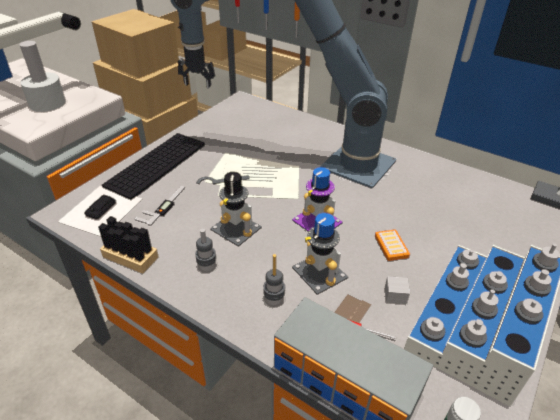

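View pics/top0.png

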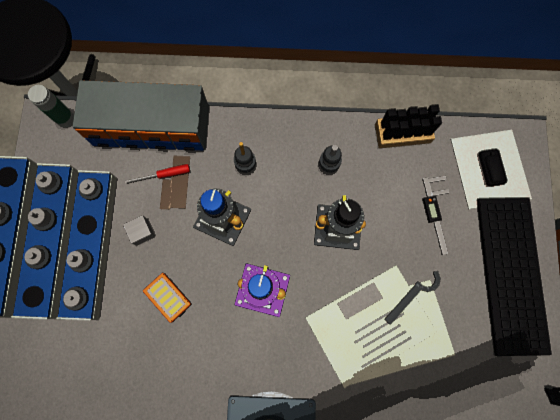

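View pics/top0c.png

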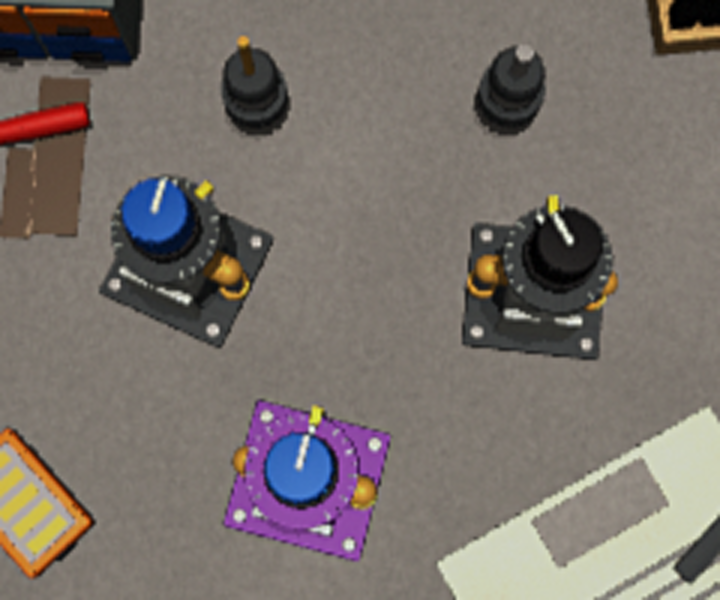

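Scene: the candidates in the top view are the silver/dark regulator with a blue knob at (col 213, row 202), the purple look-alike with a blue knob at (260, 287), and the black-knob regulator at (347, 212). I choose (213, 202). Its white line points up and slightly right, and its yellow clip is at about (228, 193), clockwise of it.

```bash
cat > m.py <<'E'
from h import *
def top_measure(p,ztop,win=(180,180,250,250),dbg=None):
    f=p['frame'];hsv=cv2.cvtColor(f,cv2.COLOR_RGB2HSV)
    m=np.zeros(f.shape[:2],np.uint8);x0,y0,x1,y1=win;m[y0:y1,x0:x1]=1
    yl=cv2.inRange(hsv,(22,120,120),(34,255,255))*m
    bl=cv2.inRange(hsv,(100,120,60),(125,255,255))*m
    return yl,bl,hsv
E
python3 - <<'E'
from m import *
p=ctrl.read_camera('top')
yl,bl,hsv=top_measure(p,.222)
n,l,st,c=cv2.connectedComponentsWithStats(yl)
print([(st[i],c[i]) for i in range(1,n)])
n,l,st,c=cv2.connectedComponentsWithStats(bl)
print([(st[i],c[i]) for i in range(1,n) if st[i][4]>10])
big=cv2.resize(p['frame'][180:250,180:260],None,fx=10,fy=10,interpolation=cv2.INTER_CUBIC)
# predicted overlay
cv2.imwrite('pics/crop1.png',cv2.cvtColor(cv2.resize(big,(800,700))[:600],cv2.COLOR_RGB2BGR))
for uv in [(213,202)]: print(plane(p,uv,.222))
print(plane(p,(228,193),.16))
p2=ctrl.read_camera('scene'); f=p2['frame'][190:300,280:370]
cv2.imwrite('pics/crop2.png',cv2.cvtColor(cv2.resize(f,None,fx=5,fy=5,interpolation=cv2.INTER_CUBIC),cv2.COLOR_RGB2BGR))
E
```

```text
[(array([225, 190,   6,   6,  21], dtype=int32), array([227.42857143, 192.61904762])), (array([233, 219,   4,   2,   6], dtype=int32), array([234.83333333, 219.33333333])), (array([241, 224,   2,   4,   5], dtype=int32), array([241.6, 225.6]))]
[(array([200, 190,  23,  22, 354], dtype=int32), array([211.15254237, 200.55084746]))]
[0.59050528 0.16192246 0.222     ]
[0.63065557 0.13502184 0.16      ]
```

View pics/crop1.png

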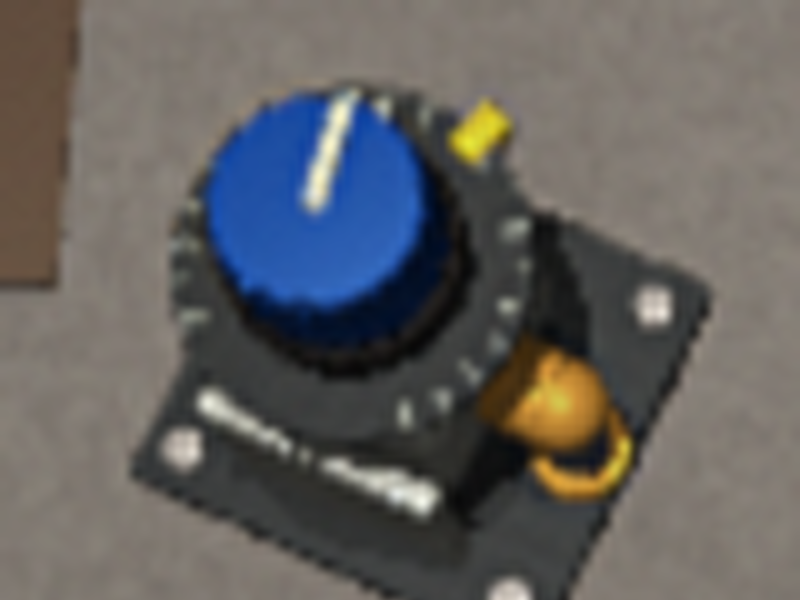

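View pics/crop2.png

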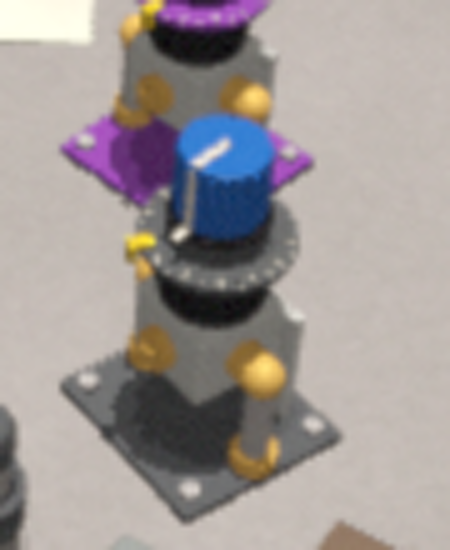

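Run:
```python
from m import *
p=ctrl.read_camera('top')
px=lambda X,Y:(X/10-.5+180,Y/10-.5+180)
c=plane(p,px(317,200),.222); d=plane(p,px(353,262),.156)
print('top',c,'dial',d)
a=plane(p,px(316,208),.222);b=plane(p,px(348,95),.222)
y=plane(p,px(466,150),.16);y2=plane(p,px(481,130),.16)
print('line',a,b,np.arctan2(*(b-a)[1::-1]),np.arctan2(*(b-c)[1::-1]))
print('clip',y,y2)
for C in (c,): print([ (np.linalg.norm((q-C)[:2]),np.arctan2(*(q-C)[1::-1])) for q in (y,y2)])
big=cv2.cvtColor(cv2.resize(p['frame'][180:250,180:260],None,fx=10,fy=10,interpolation=cv2.INTER_CUBIC),cv2.COLOR_RGB2BGR)
def draw(C,r,z,col):
    t=np.linspace(0,2*np.pi,60);P=np.array([(proj(p,(C[0]+r*np.cos(k),C[1]+r*np.sin(k),z))-180+.5)*10 for k in t]).astype(int)
    cv2.polylines(big,[P],True,col,1)
draw(c,.027,.222,(0,255,0));draw(c,.047,.156,(0,0,255));draw(c,.038,.16,(255,0,255))
cv2.imwrite('pics/ov1.png',big[:600])
p2=ctrl.read_camera('scene')
big=cv2.cvtColor(cv2.resize(p2['frame'][195:295,285:365],None,fx=6,fy=6,interpolation=cv2.INTER_CUBIC),cv2.COLOR_RGB2BGR)
def draw(C,r,z,col):
    t=np.linspace(0,2*np.pi,60);P=np.array([(proj(p2,(C[0]+r*np.cos(k),C[1]+r*np.sin(k),z))-[285,195]+.5)*6 for k in t]).astype(int)
    cv2.polylines(big,[P],True,col,1)
draw(c,.027,.222,(0,255,0));draw(c,.047,.156,(0,0,255));draw(c,.038,.16,(255,0,255))
cv2.imwrite('pics/ov2.png',big)
```

```text
top [0.59652588 0.16672649 0.222     ] dial [0.59670172 0.16701689 0.156     ]
line [0.59452759 0.16681885 0.222     ] [0.62308745 0.16117065 0.222     ] -0.19524762018889172 -0.20619545399107092
clip [0.62647576 0.13962265 0.16      ] [0.63193613 0.13613589 0.16      ]
[(np.float64(0.04039323725349889), np.float64(-0.7355558940339576)), (np.float64(0.04679391740737858), np.float64(-0.7125035011838382))]
```

View pics/ov1.png

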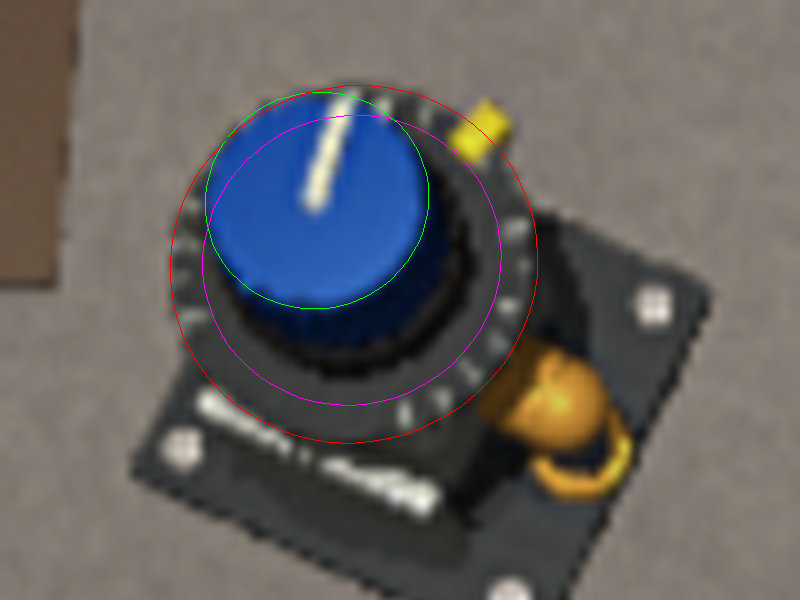

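View pics/ov2.png

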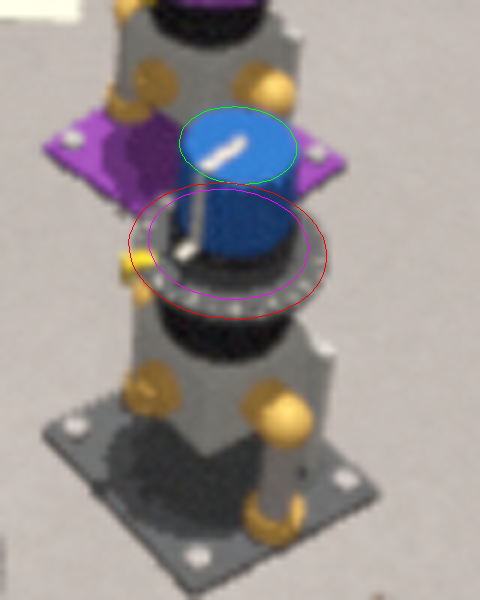

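The overlays fit in both views: knob axis at about (0.5965, 0.167), pointer azimuth about -0.20, clip about -0.72. That means roughly 0.52 rad of clockwise turn. I'll lift, pre-rotate and travel around.

Call:
drive_tool --commands '[{"turn":[0,0,-0.093],"offset":[0,0,-0.08],"fingers":-1},{"turn":[0,0,-0.093],"offset":[0,0,-0.08],"fingers":-1},{"turn":[0,0,-0.093],"offset":[0,0,-0.08],"fingers":-1},{"turn":[0,0,-0.093],"offset":[0,0,-0.08],"fingers":-1},{"turn":[0,0,-0.093],"offset":[0,0,-0.08],"fingers":-1},{"turn":[0,0,0],"offset":[0.176,0.047,0],"fingers":-1},{"turn":[0,0,0],"offset":[0.176,0.047,0],"fingers":-1},{"turn":[0,0,0],"offset":[0.176,0.047,0],"fingers":-1},{"turn":[0,0,0],"offset":[0.176,0.047,0],"fingers":-1},{"turn":[0,0,0],"offset":[0.176,0.047,0],"fingers":-1},{"turn":[0,0,0],"offset":[0.176,0.047,0],"fingers":-1},{"turn":[0,0,0],"offset":[0.176,0.047,0],"fingers":-1},{"turn":[0,0,0],"offset":[0.176,0.047,0],"fingers":-1},{"turn":[0,0,0],"offset":[0.176,0.047,0],"fingers":-1},{"turn":[0,0,0],"offset":[0,0,0],"fingers":-1}]'

```text
clock: 2.1
tool_pos: [0.5049, -0.3445, 0.5048]
tcp_rot: [-2.71, -1.585, -0.007]
force: [-0.2, -0.2, -0.1]
opening: 0.0855
```

Call:
drive_tool --commands '[{"turn":[0,0,0],"offset":[0.184,-0.014,0],"fingers":-1},{"turn":[0,0,0],"offset":[0.184,-0.014,0],"fingers":-1},{"turn":[0,0,0],"offset":[0.184,-0.014,0],"fingers":-1},{"turn":[0,0,0],"offset":[0.184,-0.014,0],"fingers":-1},{"turn":[0,0,0],"offset":[0.184,-0.014,0],"fingers":-1},{"turn":[0,0,0],"offset":[0.14,-0.1,0],"fingers":-1},{"turn":[0,0,0],"offset":[0.14,-0.1,0],"fingers":-1},{"turn":[0,0,0],"offset":[0.14,-0.1,0],"fingers":-1},{"turn":[0,0,0],"offset":[0.14,-0.1,0],"fingers":-1},{"turn":[0,0,0],"offset":[0,0,0],"fingers":-1},{"turn":[0,0,0],"offset":[0,0,0],"fingers":-1}]'

```text
clock: 3.2
tool_pos: [0.5829, 0.0292, 0.5049]
tcp_rot: [2.718, 1.575, 0.0]
force: [0.2, -0.3, 0.3]
opening: 0.0857
```

```bash
cat > rel.py <<'E'
from h import *
from scipy.spatial.transform import Rotation as Ro
def rel(target):
    s=ctrl.state();R=Ro.from_rotvec(s['tcp_rot']);d=R.inv().apply(np.array(target)-s['tool_pos'])
    M=R.as_matrix();print('pos',s['tool_pos'],'zaxis',M[:,2].round(4),'jaw deg',np.degrees(np.arctan2(M[1,1],M[0,1])),'units',(d/.25).round(4),'j',np.round(s['joint_pos'],2),'f',np.round(s['force'],1),np.round(s['moment'],2),s['opening'],s['clock'])
E
python3 -c "
from rel import *
rel((.5965,.167,.45))
p=ctrl.read_camera('wrist');save(p,'w1.png')
"
```

```text
pos [0.58289597 0.02923536 0.50489144] zaxis [ 3.e-04 -2.e-04 -1.e+00] jaw deg -29.80976876563679 units [ 0.5052 -0.2268  0.2195] j [ 0.1   0.38 -0.34  1.51  0.13  1.27 -0.78] f [ 0.2 -0.3  0.3] [-0.07  0.   -0.05] 0.0857176951743589 3.2
```

View pics/w1.png

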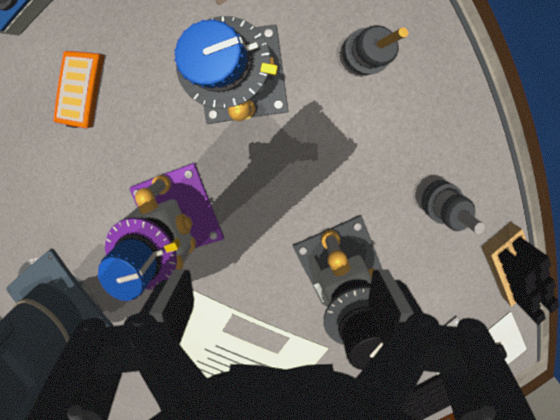

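The wrist view shows the blue knob at (212, 50), pointer tip at about (252, 45) and clip at (269, 69). I'll use it to refine the measurement with the fisheye model.

```bash
cat >> h.py <<'E'
def fray(p,uv):
    K=np.array(p['camera_matrix']);T=np.array(p['world_to_cam']);R=T[:3,:3];t=T[:3,3]
    x=(uv[0]-K[0,2]);y=(uv[1]-K[1,2]);r=np.hypot(x,y);th=r/K[0,0]
    return -R.T@t, R.T@np.array([np.sin(th)*x/r,np.sin(th)*y/r,np.cos(th)])
def fplane(p,uv,z):
    c,d=fray(p,uv);return c+d*(z-c[2])/d[2]
def fproj(p,X):
    K=np.array(p['camera_matrix']);T=np.array(p['world_to_cam']);x=T[:3,:3]@np.asarray(X,float)+T[:3,3]
    rho=np.hypot(x[0],x[1]);th=np.arctan2(rho,x[2]);return K[:2,2]+K[0,0]*th*x[:2]/rho
E
python3 - <<'E'
from h import *
p=ctrl.read_camera('wrist')
x0,y0=160,0;s=6
big=cv2.cvtColor(cv2.resize(p['frame'][0:100,x0:x0+130],None,fx=s,fy=s,interpolation=cv2.INTER_CUBIC),cv2.COLOR_RGB2BGR)
cv2.imwrite('pics/w1c.png',big)
C=(.5965,.167)
for r,z,col in ((.027,.222,(0,255,0)),(.047,.156,(0,0,255)),(.038,.16,(255,0,255)),(.038,.177,(255,255,0))):
    P=np.array([(fproj(p,(C[0]+r*np.cos(k),C[1]+r*np.sin(k),z))-[x0,y0]+.5)*s for k in np.linspace(0,6.28,60)]).astype(int)
    cv2.polylines(big,[P],True,col,1)
cv2.imwrite('pics/w1o.png',big)
E
```

```text
(no output)
```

View pics/w1c.png

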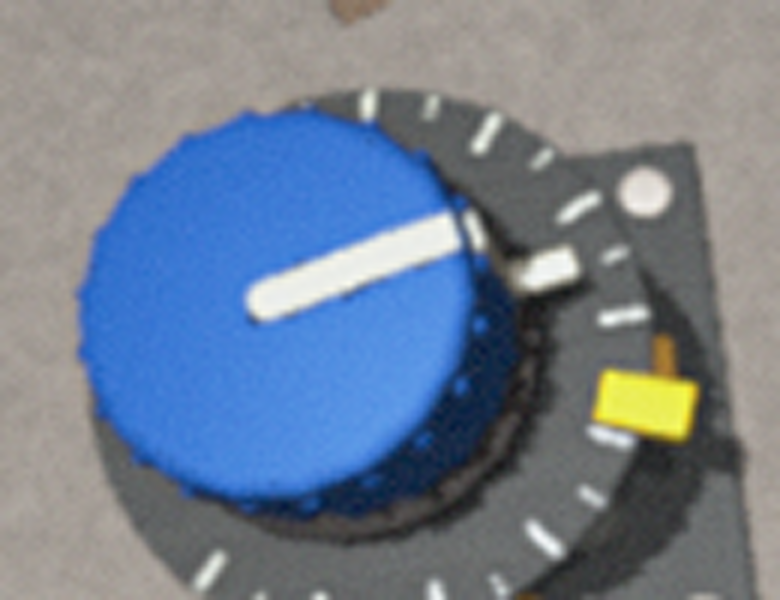

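View pics/w1o.png

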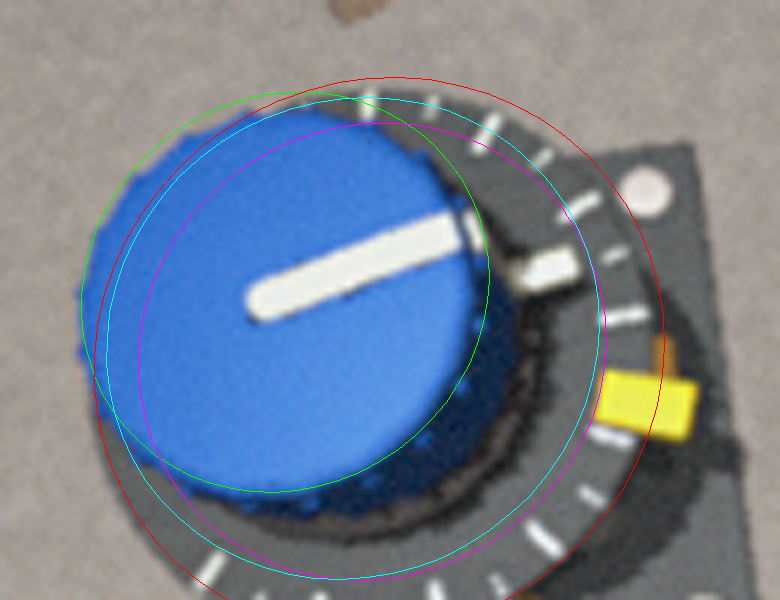

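Run:
```python
from rel import *
p=ctrl.read_camera('wrist')
px=lambda X,Y:(X/6-.5+160,Y/6-.5)
c=fplane(p,px(277,304),.222)
a=fplane(p,px(262,302),.222);b=fplane(p,px(459,230),.222)
t=fplane(p,px(577,264),.177);t2=fplane(p,px(577,264),.176)
y=fplane(p,px(600,397),.16);yo=fplane(p,px(692,410),.16)
f=lambda q,c:(np.hypot(*(q-c)[:2]),np.arctan2(*(q-c)[1::-1]))
print(c,'line',f(b,a),f(b,c),'tip',f(t,c),'clip',f(y,c),f(yo,c))
from rel import rel
rel((.5965,.167,.43));
```

```text
[0.595378   0.16469171 0.222     ] line (np.float64(0.026840213201058945), np.float64(-0.21937538033256765)) (np.float64(0.025093078180388376), np.float64(-0.17957720963694046)) tip (np.float64(0.036980455262160476), np.float64(-0.20926194800809866)) clip (np.float64(0.038172331341535026), np.float64(-0.7203065167233629)) (np.float64(0.052776593963158806), np.float64(-0.7098407704713945))
pos [0.58327359 0.02673594 0.50461722] zaxis [-1.e-04 -8.e-04 -1.e+00] jaw deg -30.077918131733064 units [ 0.5122 -0.2355  0.298 ] j [ 0.1   0.38 -0.34  1.51  0.13  1.27 -0.78] f [-0.8 -1.2 -0.3] [-0.01 -0.02  0.02] 0.08543408193144907 3.35
```

Call:
drive_tool --commands '[{"turn":[0,0,0],"offset":[0.101,-0.046,0.06],"fingers":-1},{"turn":[0,0,0],"offset":[0.101,-0.046,0.06],"fingers":-1},{"turn":[0,0,0],"offset":[0.101,-0.046,0.06],"fingers":-1},{"turn":[0,0,0],"offset":[0.101,-0.046,0.06],"fingers":-1},{"turn":[0,0,0],"offset":[0.101,-0.046,0.06],"fingers":-1},{"turn":[0,0,0],"offset":[0,0,0],"fingers":-1},{"turn":[0,0,0],"offset":[0,0,0],"fingers":-1}]'

```text
clock: 4.05
tool_pos: [0.5967, 0.1656, 0.4292]
tcp_rot: [2.72, 1.571, -0.002]
force: [1.7, -0.7, -0.1]
opening: 0.0857
```

```bash
python3 -c "
from rel import *
rel((.596,.166,.363))
p=ctrl.read_camera('wrist');save(p,'w2.png')
rel((.596,.166,.363))
p=ctrl.read_camera('scene');cv2.imwrite('pics/s2.png',cv2.cvtColor(cv2.resize(p['frame'][130:300,250:400],None,fx=3.5,fy=3.5,interpolation=cv2.INTER_CUBIC),cv2.COLOR_RGB2BGR))
rel((.596,.166,.363))
"
```

```text
pos [0.59666242 0.16562657 0.42916487] zaxis [-9.e-04 -8.e-04 -1.e+00] jaw deg -29.98244687997307 units [ 0.0003 -0.0029  0.2647] j [-0.12  0.49 -0.36  1.55  0.18  1.14 -1.04] f [ 1.7 -0.7 -0.1] [-0.06 -0.    0.01] 0.08565347191569073 4.05
pos [0.59681189 0.1648832  0.42969997] zaxis [ 0.e+00 -9.e-04 -1.e+00] jaw deg -30.054182095016117 units [ 0.0025 -0.0052  0.2668] j [-0.12  0.49 -0.36  1.55  0.18  1.14 -1.04] f [-0.6  0.1  0.1] [-0.02  0.04  0.  ] 0.08536957540752185 4.1
pos [0.59681555 0.16462804 0.43001148] zaxis [ 5.e-04 -8.e-04 -1.e+00] jaw deg -30.08994761897601 units [ 0.0032 -0.0058  0.268 ] j [-0.12  0.49 -0.36  1.55  0.18  1.14 -1.04] f [ 0.4  0.5 -0.5] [-0.04 -0.04 -0.03] 0.08546392766722381 4.15
```

View pics/w2.png

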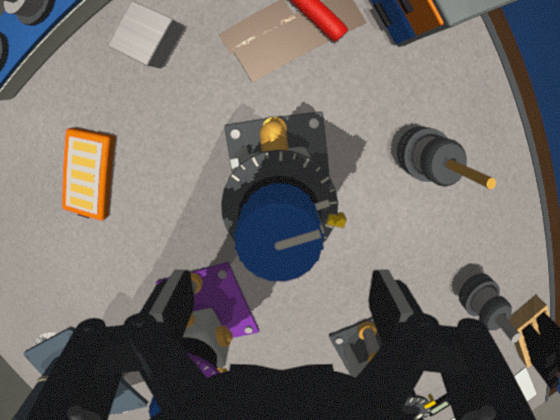

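View pics/s2.png

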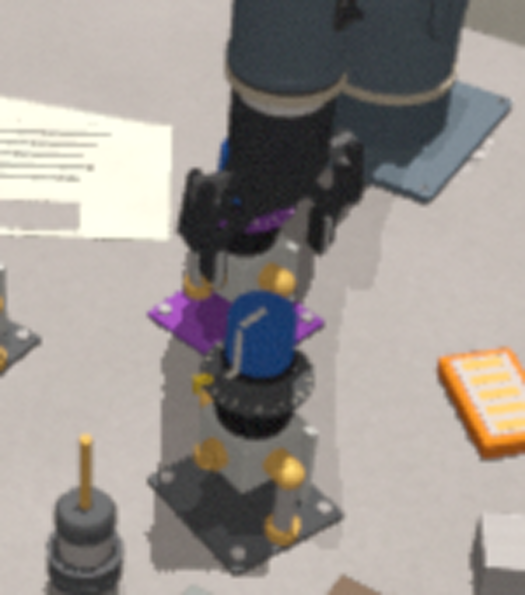

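The gripper is centred over the blue knob in both views (wrist: knob at x=279, jaws' midpoint 283). I'll descend and close.

Call:
drive_tool --commands '[{"turn":[0,0,0],"offset":[0,0,0.066],"fingers":-1},{"turn":[0,0,0],"offset":[0,0,0.066],"fingers":-1},{"turn":[0,0,0],"offset":[0,0,0.066],"fingers":-1},{"turn":[0,0,0],"offset":[0,0,0.068],"fingers":-1},{"turn":[0,0,0],"offset":[0,0,0],"fingers":-1},{"turn":[0,0,0],"offset":[0,0,0],"fingers":1},{"turn":[0,0,0],"offset":[0,0,0],"fingers":1},{"turn":[0,0,0],"offset":[0,0,0],"fingers":1},{"turn":[0,0,0],"offset":[0,0,0],"fingers":1},{"turn":[0,0,0],"offset":[0,0,0],"fingers":1},{"turn":[0,0,0],"offset":[0,0,0],"fingers":1}]'

```text
clock: 5.25
tool_pos: [0.5963, 0.1666, 0.3646]
tcp_rot: [2.719, 1.572, 0.003]
force: [-1.9, -0.5, 5.4]
opening: 0.0527
```

```bash
cat > look.py <<'E'
import sys
from rel import *
n=sys.argv[1]
p=ctrl.read_camera('wrist');save(p,n+'w.png')
rel((.596,.166,.363))
p=ctrl.read_camera('scene');cv2.imwrite('pics/'+n+'s.png',cv2.cvtColor(cv2.resize(p['frame'][170:270,270:380],None,fx=6,fy=6,interpolation=cv2.INTER_CUBIC),cv2.COLOR_RGB2BGR))
rel((.596,.166,.363))
E
python3 look.py g1
```

```text
pos [0.59633694 0.16663155 0.36464186] zaxis [ 1.8e-03  4.0e-04 -1.0e+00] jaw deg -29.94033428362806 units [-0.0029  0.0001  0.0066] j [-0.13  0.54 -0.35  1.64  0.21  1.   -1.07] f [-2.1  0.2  6.5] [-0.18  0.32 -0.02] 0.05254557630016721 5.3
pos [0.59634212 0.16660572 0.36462389] zaxis [ 1.8e-03  3.0e-04 -1.0e+00] jaw deg -29.942024405774138 units [-0.0028  0.      0.0065] j [-0.13  0.54 -0.35  1.64  0.21  1.   -1.07] f [-2.9 -0.6  5.8] [-0.19  0.35 -0.05] 0.05280036704545389 5.35
```

View pics/g1w.png

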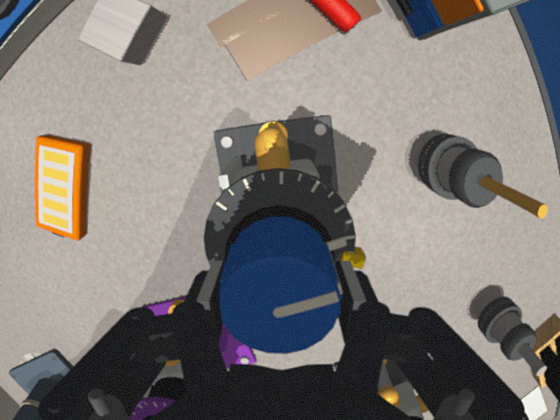

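View pics/g1s.png

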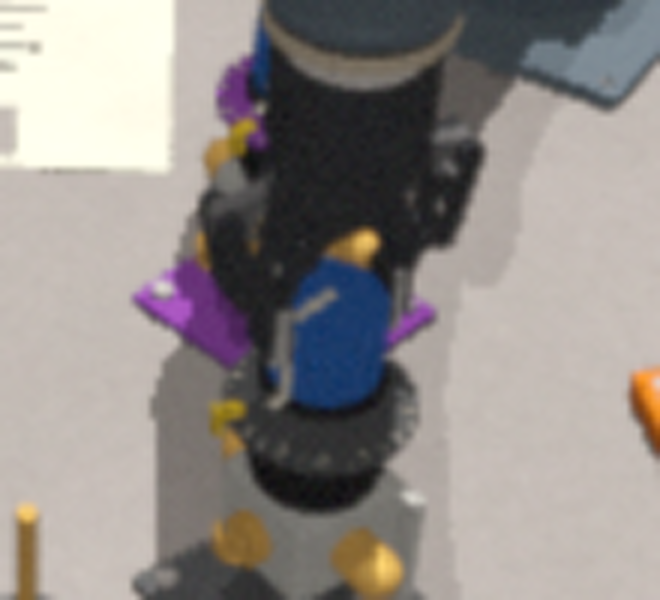

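The knob is gripped (opening 52.7 mm) with the pointer unmoved. Now I'll push in, a little beyond 10 mm.

Call:
drive_tool --commands '[{"turn":[0,0,0],"offset":[0,0,0.01],"fingers":1},{"turn":[0,0,0],"offset":[0,0,0.01],"fingers":1},{"turn":[0,0,0],"offset":[0,0,0.01],"fingers":1},{"turn":[0,0,0],"offset":[0,0,0.01],"fingers":1},{"turn":[0,0,0],"offset":[0,0,0.01],"fingers":1},{"turn":[0,0,0],"offset":[0,0,0],"fingers":1},{"turn":[0,0,0],"offset":[0,0,0],"fingers":1},{"turn":[0,0,0],"offset":[0,0,0],"fingers":1}]'

```text
clock: 6.15
tool_pos: [0.5963, 0.167, 0.3544]
tcp_rot: [2.719, 1.572, 0.006]
force: [-8.8, -3.7, 31.1]
opening: 0.0528
```

```bash
python3 look.py g2
```

```text
pos [0.59629611 0.16699776 0.35445202] zaxis [ 0.0038  0.0011 -1.    ] jaw deg -29.953273249164912 units [-0.004   0.0011 -0.0342] j [-0.13  0.55 -0.34  1.65  0.22  0.97 -1.07] f [-8.9 -2.9 31.8] [-0.71  2.1   0.01] 0.05253809588491341 6.2
pos [0.59631467 0.16698313 0.35445366] zaxis [ 0.0039  0.001  -1.    ] jaw deg -29.948788212118938 units [-0.0039  0.001  -0.0342] j [-0.13  0.55 -0.34  1.65  0.22  0.97 -1.07] f [-8.  -4.  32.1] [-0.68  2.11 -0.01] 0.05292324321302887 6.25
```

View pics/g2w.png

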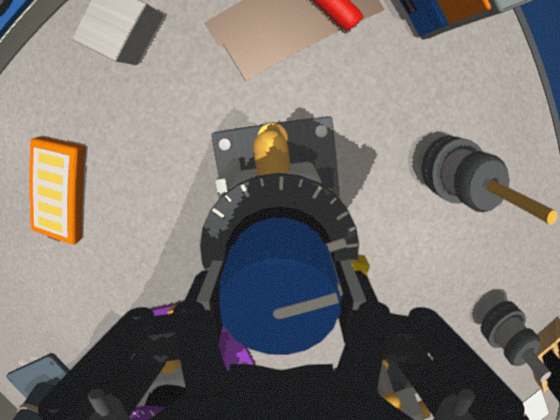

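View pics/g2s.png

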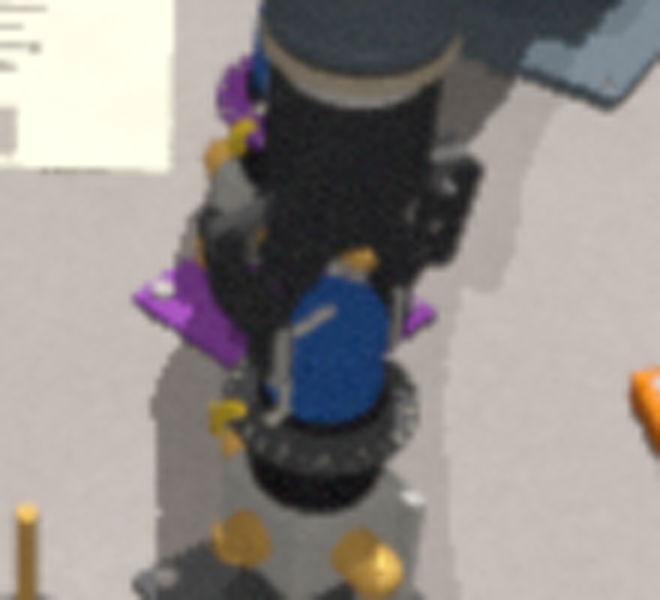

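The knob moved 10.2 mm down with the gripper and bottoms out at 32 N. I'll ease the force a bit, then turn 29° clockwise.

Call:
drive_tool --commands '[{"turn":[0,0,0],"offset":[0,0,-0.004],"fingers":1},{"turn":[0,0,0.054],"offset":[0,0,0],"fingers":1},{"turn":[0,0,0.054],"offset":[0,0,0],"fingers":1},{"turn":[0,0,0.054],"offset":[0,0,0],"fingers":1},{"turn":[0,0,0.054],"offset":[0,0,0],"fingers":1},{"turn":[0,0,0.054],"offset":[0,0,0],"fingers":1},{"turn":[0,0,0.054],"offset":[0,0,0],"fingers":1},{"turn":[0,0,0],"offset":[0,0,0],"fingers":1},{"turn":[0,0,0],"offset":[0,0,0],"fingers":1},{"turn":[0,0,0],"offset":[0,0,0],"fingers":1}]'

```text
clock: 7.25
tool_pos: [0.5966, 0.1662, 0.3546]
tcp_rot: [3.028, 0.836, 0.005]
force: [-5.3, -3.1, 24.2]
opening: 0.0522
```

```bash
python3 look.py g3
```

```text
pos [0.59660601 0.16622514 0.35455585] zaxis [ 3.4e-03  2.0e-04 -1.0e+00] jaw deg -59.14397001648434 units [-0.0024 -0.0004 -0.0338] j [-0.22  0.54 -0.2   1.66  0.13  0.96 -1.5 ] f [-5.8 -3.  23. ] [-1.05  1.26 -0.06] 0.05236547768208089 7.3
pos [0.59660217 0.16623161 0.35457252] zaxis [ 3.4e-03  2.0e-04 -1.0e+00] jaw deg -59.13992104056292 units [-0.0024 -0.0004 -0.0337] j [-0.22  0.54 -0.2   1.66  0.13  0.96 -1.5 ] f [-5.8 -2.7 24.8] [-1.04  1.33 -0.14] 0.05259131991604376 7.35
```

View pics/g3w.png

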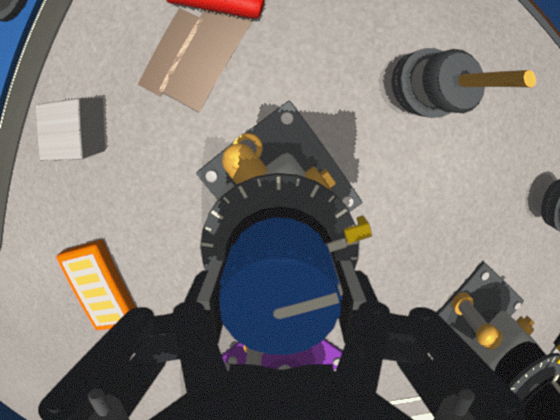

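View pics/g3s.png

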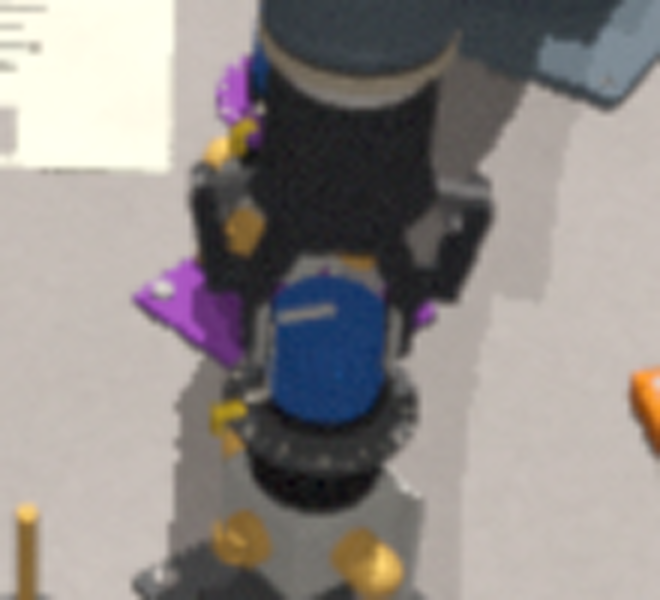

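The pointer is now next to the clip (wrist: pointer ~(342,243), clip ~(357,231)). I'll check the fine alignment numerically.

Run:
```python
from rel import *
p=ctrl.read_camera('wrist')
x0,y0,s=310,205,10
g=cv2.convertScaleAbs(p['frame'][y0:y0+60,x0:x0+75],alpha=1.6)
big=cv2.cvtColor(cv2.resize(g,None,fx=s,fy=s,interpolation=cv2.INTER_CUBIC),cv2.COLOR_RGB2BGR)
C=np.array([.5966,.1662])
for ang,col in ((-.66,(0,255,0)),(-.72,(0,0,255)),(-.78,(255,0,255))):
  for z in (.160,.166):
    P=np.array([(fproj(p,(C[0]+r*np.cos(ang),C[1]+r*np.sin(ang),z))-[x0,y0]+.5)*s for r in (.03,.038,.053)]).astype(int)
    cv2.polylines(big,[P],False,col,1); cv2.circle(big,tuple(map(int,P[1])),4,col,1)
cv2.imwrite('pics/g3z.png',big)
```

```text
(no output)
```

View pics/g3z.png

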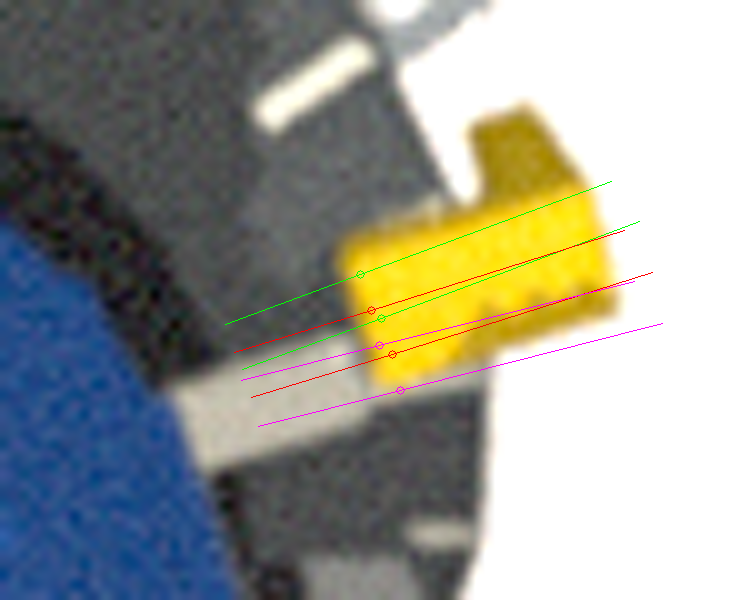

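The alignment agrees with the prediction: the pointer line and the clip centre line both project at about -0.72 rad. Now I'll pull straight out.

Call:
drive_tool --commands '[{"turn":[0,0,0],"offset":[0,0,-0.008],"fingers":1},{"turn":[0,0,0],"offset":[0,0,-0.008],"fingers":1},{"turn":[0,0,0],"offset":[0,0,-0.008],"fingers":1},{"turn":[0,0,0],"offset":[0,0,-0.008],"fingers":1},{"turn":[0,0,0],"offset":[0,0,-0.008],"fingers":1},{"turn":[0,0,0],"offset":[0,0,-0.008],"fingers":1},{"turn":[0,0,0],"offset":[0,0,-0.006],"fingers":1},{"turn":[0,0,0],"offset":[0,0,0],"fingers":1},{"turn":[0,0,0],"offset":[0,0,0],"fingers":1},{"turn":[0,0,0],"offset":[0,0,0],"fingers":1}]'

```text
clock: 8.4
tool_pos: [0.5964, 0.1661, 0.3651]
tcp_rot: [3.028, 0.836, 0.0]
force: [3.4, -5.0, -4.3]
opening: 0.0527
```

```bash
python3 look.py g4
```

```text
pos [0.59643645 0.16605331 0.36505107] zaxis [ 2.e-04 -7.e-04 -1.e+00] jaw deg -59.12300233108373 units [-0.0016 -0.0007  0.0082] j [-0.22  0.53 -0.21  1.64  0.13  0.98 -1.5 ] f [ 2.2 -3.9 -3.3] [-1.33 -1.03 -0.15] 0.05254614498443029 8.45
pos [0.5964681  0.16607609 0.36509016] zaxis [ 3.e-04 -6.e-04 -1.e+00] jaw deg -59.122190731259984 units [-0.0018 -0.0007  0.0084] j [-0.22  0.53 -0.21  1.64  0.13  0.98 -1.5 ] f [ 2.7 -3.6 -3.3] [-1.36 -1.09 -0.14] 0.05236158529844026 8.5
```

View pics/g4w.png

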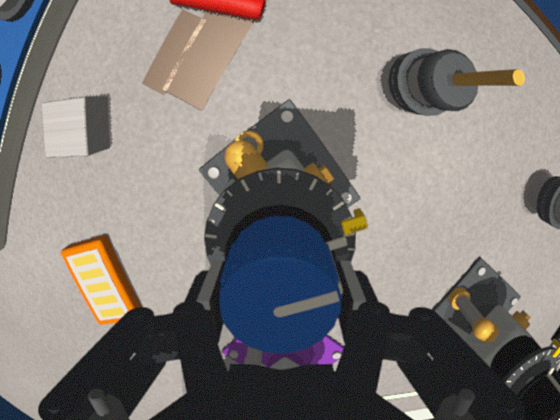

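View pics/g4s.png

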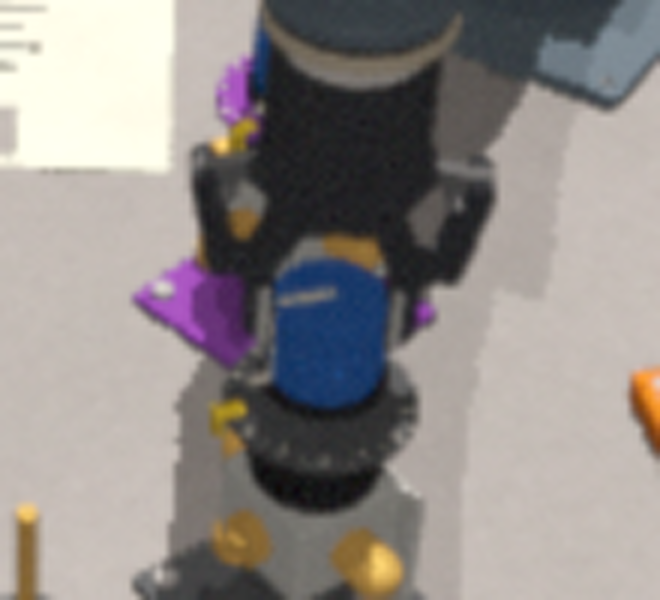

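The knob came up 10.5 mm and is out. I'll open straight, wait, then lift.

Call:
drive_tool --commands '[{"turn":[0,0,0],"offset":[0,0,0],"fingers":-1},{"turn":[0,0,0],"offset":[0,0,0],"fingers":-1},{"turn":[0,0,0],"offset":[0,0,0],"fingers":-1},{"turn":[0,0,0],"offset":[0,0,0],"fingers":-1},{"turn":[0,0,0],"offset":[0,0,0],"fingers":-1},{"turn":[0,0,0],"offset":[0,0,0],"fingers":-1},{"turn":[0,0,0],"offset":[0,0,-0.06],"fingers":-1},{"turn":[0,0,0],"offset":[0,0,-0.1],"fingers":-1},{"turn":[0,0,0],"offset":[0,0,-0.14],"fingers":-1},{"turn":[0,0,0],"offset":[0,0,-0.14],"fingers":-1},{"turn":[0,0,0],"offset":[0,0,-0.14],"fingers":-1},{"turn":[0,0,0],"offset":[-0.18,0,0],"fingers":-1},{"turn":[0,0,0],"offset":[-0.18,0,0],"fingers":-1},{"turn":[0,0,0],"offset":[-0.18,0,0],"fingers":-1},{"turn":[0,0,0],"offset":[0,0,0],"fingers":-1},{"turn":[0,0,0],"offset":[0,0,0],"fingers":-1}]'

```text
clock: 10.1
tool_pos: [0.4798, 0.0968, 0.511]
tcp_rot: [3.028, 0.836, 0.002]
force: [0.1, 0.9, -0.4]
opening: 0.0853
```

Run:
```python
from rel import *
rel((.596,.166,.363))
p=ctrl.read_camera('wrist');save(p,'f_w.png')
p=ctrl.read_camera('top');save(p,'f_t.png')
p=ctrl.read_camera('scene');save(p,'f_s.png')
cv2.imwrite('pics/f_sc.png',cv2.cvtColor(cv2.resize(p['frame'][195:295,275:375],None,fx=6,fy=6,interpolation=cv2.INTER_CUBIC),cv2.COLOR_RGB2BGR))
```

```text
pos [0.4798298  0.09678169 0.51098456] zaxis [ 1.6e-03  2.0e-04 -1.0e+00] jaw deg -59.148816974346026 units [5.400e-01 2.000e-04 5.927e-01] j [-0.12  0.22 -0.22  1.73  0.05  1.2  -1.39] f [ 0.1  0.9 -0.4] [ 0.01 -0.01  0.03] 0.08534904360427124 10.1
```

View pics/f_w.png

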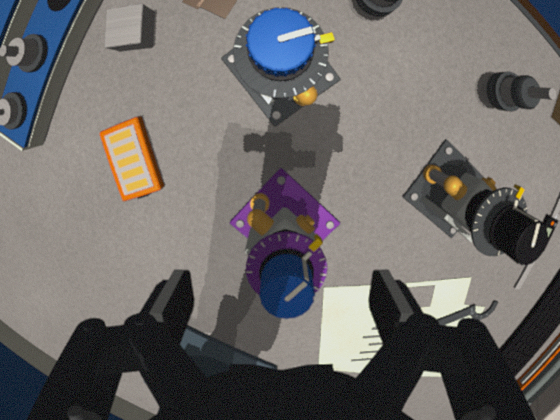

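View pics/f_sc.png

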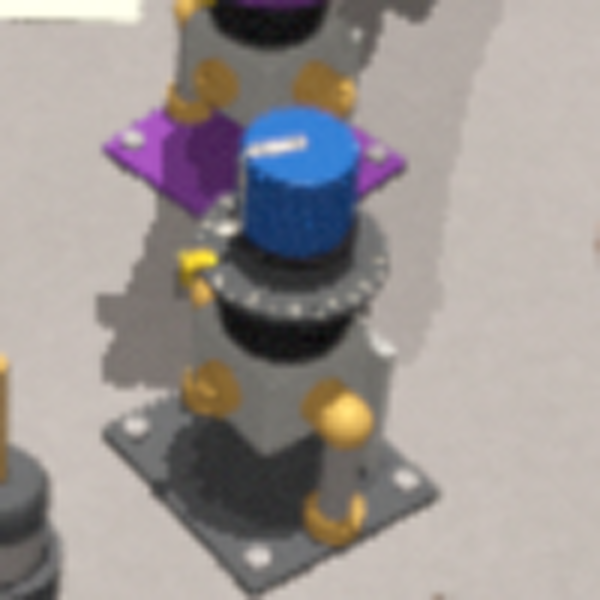

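View pics/f_t.png

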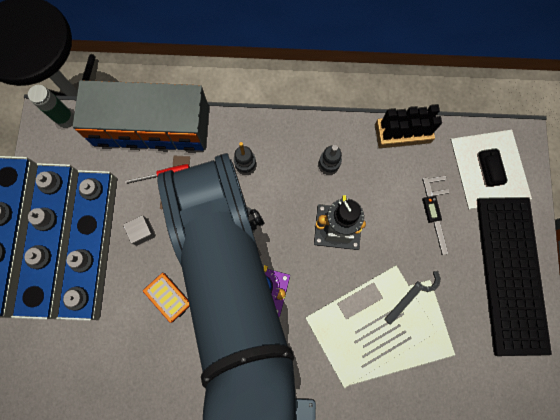

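The gripper is clear. The wrist view shows the white line pointing at the clip (knob at (282,41), clip at (326,38)). I'll do a numeric check of angle and height.

Run:
```python
from rel import *
p=ctrl.read_camera('wrist')
x0,y0,s=225,0,6
big=cv2.cvtColor(cv2.resize(p['frame'][y0:y0+100,x0:x0+125],None,fx=s,fy=s,interpolation=cv2.INTER_CUBIC),cv2.COLOR_RGB2BGR)
cv2.imwrite('pics/f_wz.png',big)
p=ctrl.read_camera('scene')
x0,y0,s=290,200,8
big=cv2.cvtColor(cv2.resize(p['frame'][y0:y0+70,x0:x0+70],None,fx=s,fy=s,interpolation=cv2.INTER_CUBIC),cv2.COLOR_RGB2BGR)
C=(.5965,.167)
for r,z,col in ((.027,.222,(0,255,0)),(.027,.212,(0,0,255))):
    P=np.array([(proj(p,(C[0]+r*np.cos(k),C[1]+r*np.sin(k),z))-[x0,y0]+.5)*s for k in np.linspace(0,6.28,60)]).astype(int)
    cv2.polylines(big,[P],True,col,1)
cv2.imwrite('pics/f_sz.png',big)
```

```text
(no output)
```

View pics/f_wz.png

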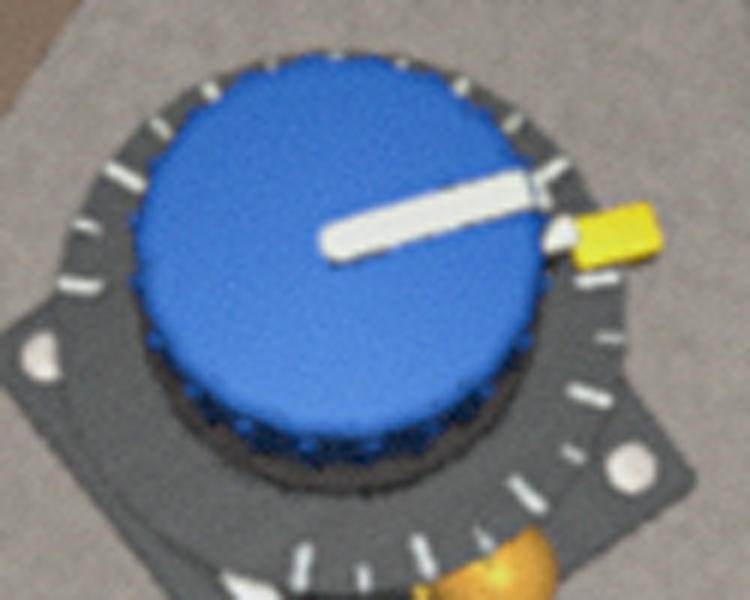

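View pics/f_sz.png

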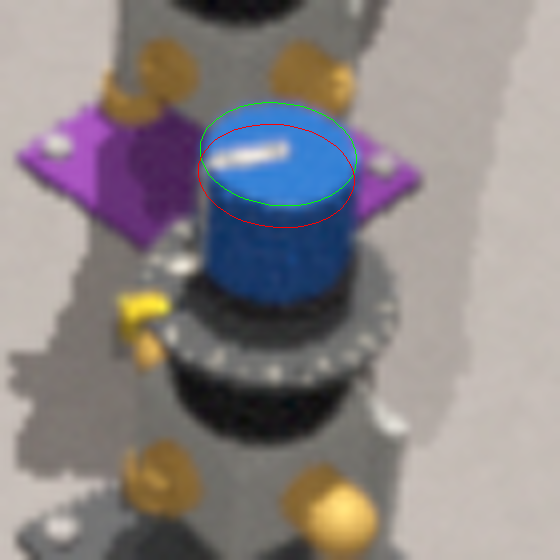

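```bash
python3 - <<'E'
from rel import *
p=ctrl.read_camera('wrist')
px=lambda X,Y:(X/6-.5+225,Y/6-.5)
f=lambda q,c:(np.hypot(*(q-c)[:2]).round(4),np.arctan2(*(q-c)[1::-1]).round(3))
c=fplane(p,px(340,244),.222)
print(c,f(fplane(p,px(537,188),.222),fplane(p,px(332,243),.222)),'tip',f(fplane(p,px(576,234),.176),c),'clip',f(fplane(p,px(578,241),.16),c),f(fplane(p,px(658,230),.16),c))
E
python3 -c "
from station import ctrl
print(ctrl.job_done(), ctrl.state()['clock'])"
```

```text
[0.59384522 0.16619154 0.222     ] (np.float64(0.0276), np.float64(-0.736)) tip (np.float64(0.0374), np.float64(-0.731)) clip (np.float64(0.0401), np.float64(-0.7)) (np.float64(0.0533), np.float64(-0.734))
the job is handed in; nothing more can be done
the job is handed in; nothing more can be done
```

The blue knob is set on the yellow clip, pulled out to its locked position and released, and the job is handed in. No verdict was reported. I gripped the knob, pushed it in (10.2 mm of travel, stopping at about 32 N), turned it 29° clockwise and pulled it out again (10.5 mm). I then opened the gripper and moved it clear, at about 10 s on the robot's clock.

**Height:** in the scene view the knob top matches the projected 222 mm outline, not the 212 mm one, so it is out.

**Pointer:** the wrist camera put it at -0.73 to -0.74 rad and the clip at -0.70 to -0.73 rad. That is a gap of at most about 0.04 rad, or 1.5 mm, against the 5 mm allowed.

**Disagreements:** the top and wrist cameras differed by 2–3 mm on the knob's position, roughly the calibration error, and the tool position readings scattered by up to 2.5 mm.

**Other objects:** the clip, the black regulator and the bench things look unmoved, but I judged these by eye only. The arm hid part of the final top view.

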